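Level a stone specimen with a toggle-clamp press

TASK

The round stone specimen in the levelling press still stands proud of its blue holder: swing the red handle over until the toggle clamp locks past centre with its rubber foot on the stone, let go so that the clamp holds by itself for a second, then swing the handle all the way back so the clamp stands fully open and the stone is left pressed flush in its holder. Do not touch the stone with the gripper, leave the things lying around the press where they are, and finish with the gripper off everything.

Things in the scene. Friction and masses are not known exactly. Their poses are not given: they have to be found in the camera images.
- press: Levelling press, bolted down. Aluminium base plate 250 x 120 x 12 mm; origin at the centre of its underside, z up, x from the handle end to the specimen end. Steel cheeks 39 mm wide over all, tops 94 mm high, carry the handle and, 35 mm nearer the stone, the steel clamp arm, nearly upright when open, which comes down nearly level on the stone as the handle closes. Both turn about the press's y axis.
- handle_hinge (a point): Pivot of the handle, at x = -85 mm, y = 0, z = 67 mm in the press frame. The handle swings about the press's y axis through this point.
- handle_grip (a point): Centre of the red cross bar at the handle's end: a cylinder 24 mm across, 44 mm long, along the press's y axis; its flat ends can be pinched from above, fingers closing along the press's y. It moves on a circle of 125 mm radius about handle_hinge; a 12 mm rod (18 mm in its red sleeve) joins them. The bar can turn between the fingers. Open, it has only bench under it.
- handle (a joint): Handle angle q, rad. 0 = open, laid back to the press's -x, 1.21 from upright; 1.21 = closed, upright at its stop. In the press frame the bar is at x = -85 - 125 sin(1.21 - q), z = 67 + 125 cos(1.21 - q) mm. Dead centre 1.13; beyond it the foot's spring holds the clamp shut. About 5 N at the bar near q = 1, 2 N or less elsewhere; left in mid-swing it may stay or sink either way.
- foot: Black rubber foot of the clamp arm, a disc 26 mm in diameter and 14 mm high on a sprung spindle; origin at the centre of its lower face. Locked, it presses the specimen with 5 to 6 N.
- specimen: Round brown stone puck, 50 mm in diameter and 20 mm high, loose on the sliding carrier inside the holder; origin at the centre of its underside. At the start its top stands 8 mm above the rim; pressed home it is flush and the stiff carrier keeps it there.
- specimen_top (a point): Centre of the specimen's top face.
- rim (a point): Centre of the mouth of the blue round holder (bore about 54 mm, outside 72 mm), level with its rim, 40 mm above the bench, at x = 60 mm, y = 0 in the press frame.
- tape_roll: Bystander: roll of brown tape lying flat, 84 mm across, 24 mm high; origin under its centre.
- rock: Bystander: grey-brown rock about 60 x 46 x 40 mm; origin under its centre.
- slide_box: Bystander: blue and white slide box 84 x 62 x 32 mm; origin under its centre.
- petri_dish: Bystander: clear closed dish 86 mm across, 14 mm high with a chip of stone on it; origin under its centre.
Not all that is in view belongs to the job. What is meant by the specimen is not green or orange, and is the smaller of those in its own colour.

How it is judged:
On the way:
1. the clamp is locked past centre with its foot pressing the specimen, and the gripper has let go (value of joint handle above 1.16 rad and contact force between foot and specimen above 3 N and contact force between the fingers and anything else below 0.5 N), for 0.5 s.
At the end, for the whole second after the job is handed in: The handle is back within 0.15 rad of fully open and still, and the specimen lies level in its holder (within 0.06 rad, 5 mm of centre), its top flush with the rim to 2 mm (3 mm below at most) (value of joint handle below 0.15 rad and velocity of joint handle between -0.05 and 0.05 rad/s and z of specimen_top in the frame of rim between -0.003 and 0.002 m and horizontal distance between specimen_top and rim below 0.005 m and angle between specimen's own z axis and vertical below 0.06 rad and linear speed of specimen below 0.02 m/s); the robot touches nothing.
It fails at once if the gripper touches the specimen (contact force between any of the fingers, the arm and specimen above 1 N).
It fails at once if a bystander is moved more than 20 mm (distance of any of tape_roll, rock, slide_box, petri_dish from where it was at the start of the episode above 0.02 m).
It also fails if it takes over 51 s, if anything falls off the work surface, if the arm or the gripper's body presses on something with over 40 N, if the wrist force passes 120 N, or if a joint passes its speed limit or range.

ROBOT

A 7-joint arm with a two-finger parallel gripper is mounted at the origin on the work surface. World frame = base frame: x ahead of the robot, y to its left, z up, the work surface at z = 0. Lengths are in m, angles in rad, forces in N, time in s.
With the tool pointing down it reaches from about 0.35 to 0.9 m from the base axis. Payload 19.9 kg.
Tool frame: the origin (TCP) lies midway between the tips of the shut fingers; the grasp point (between the pads) lies 19 mm behind it; z points along the fingers, y is the line along which they close (so a half turn about z gives the same grasp; the last joint's range is limited). The gripper opens to 94 mm and grips with 3 to 60 N. Pads are 16 mm wide; open, the fingers measure 119 mm over their backs; the gripper's body (75 mm by 177 mm) begins 78 mm behind the grasp point.
Start: joints at [1.21, 0.417, -0.01, 1.614, 0.005, 1.111, -0.053], TCP at [0.196, -0.593, 0.205] pointing down, gripper open.
Joint ranges: [-2.81, 2.81], [-0.39, 2.02], [-1.27, 1.25], [0.06, 2.57], [-1.19, 4.33], [0.19, 2], [-2.82, 2.82]. Speed limits (rad/s): [1.89, 1.89, 2.39, 2.39, 3.01, 3.01, 3.01].

INTERFACE

Orientations are given as a rotation vector (axis times angle).
In Python, from cell import r gives the robot as it stands.
- The arm moves only by the shell command python3 -m pendant 'ROWS' [OPENING] [FORCE]. ROWS is JSON, one flat list of numbers, 4 for each row, row after row: the shift along the tool's x, y, z in mm, then the turn about the tool's z in degrees. A call has 1 to 8 rows; each row shifts and turns the commanded pose from where the row before left it, along the tool's axes as they then stand; what a row does not reach is not made up. A row lasts 1/8 s, in which the tool goes at most 62.5 mm and 10.7 degrees, less where a joint would pass 70% of its speed; a pose out of reach is approached as far as the arm can. A call is refused whole if a number of a shift passes 62.5 or a number of a turn 10.7, either way. A call with a gripper value outside its range is refused whole. OPENING is the finger opening in mm, from 0 to 94, set as the call begins (- or left out, the last holds). The fingers move at their own pace and stop on an object; FORCE is the grip in N (left out, the last holds). Time passes only in rows, so rows that do not move let the fingers close. It gives the time, the measured TCP pose, the force, the opening and the grip force at its end, in the units of the state.
- r.read_state(): the state, without advancing time (a new reading comes with each control period).
- r.get_image(name): name is "scene" or "top"; returns a dict with "img" (384x512x3 uint8, blue, green, red), "fx", "fy", "cx", "cy" (pixels), "k1" (the pictures are not rectified: a ray, as slopes to the right and down, at radius r is drawn at 1 + k1 r^2 times it, then the intrinsics apply), "R" (3x3) and "t" (3): a world point X has camera coordinates R X + t. Camera axes: x right, y down, z forward; pixel columns grow to the right and rows downward; lengths in m; the calibration is good to about 2 mm. A picture is of the moment at which its call begins. There is no depth.
- r.close_job(): hands the job in; it is judged then, once.
The state is a dict: "clock": time; "q": joint angles; "qvel": joint speeds; "effort": joint torques, N m; "position": TCP position; "eef_rot": TCP orientation; "ft_force": force on the tool from outside, world axes, zero at the start; "torque": the same for the moment, N m; "width": finger opening in m; "gripper_force": force on a finger pad.
Only numpy, scipy, OpenCV 4.12 (cv2) and the standard library are available. Lean on these libraries where they do the work, as an engineer would, in place of code of your own. Each camera call takes 0.05 s, during which the arm holds its last target. There are 200 camera calls.

## Working session

There is one attempt and no reset: what is moved stays moved. The work goes in short steps, Python scripts to look and compute and a shell command to move; the robot and the scene stay as the last step left them, time stands still between calls to the robot, and variables do not carry over. Pictures are saved under pics/ and viewed, at most 10 in all, crops included, and the job is handed in when it is done.

```bash
mkdir -p pics; ls
python3 - <<'E'
from cell import r
import cv2
for n in("scene","top"):
    d=r.get_image(n); cv2.imwrite(f"pics/{n}0.png",d["img"]); print(n,d["fx"],d["fy"],d["cx"],d["cy"],d["k1"],d["R"],d["t"])
s=r.read_state(); print(s["clock"],s["position"],s["eef_rot"],s["ft_force"],s["width"])
E
```

```text
pics
scene 370.7333204800511 370.7333204800511 263.361895505495 186.71330473431067 -0.02774663745768082 [[-0.19383573  0.98095451 -0.01248808]
 [ 0.71891153  0.13337167 -0.68218634]
 [-0.66752822 -0.14120991 -0.73107171]] [ 0.1692565  -0.32847143  1.21095375]
top 404.1068292112989 404.1068292112989 250.22154178830354 194.39018394086082 -0.11291908912721596 [[ 0.02353228 -0.99971319 -0.00444532]
 [-0.99302606 -0.02286059 -0.11565737]
 [ 0.11552258  0.007136   -0.99327922]] [-0.05857456  0.5695454   0.8055676 ]
0.1 [ 0.19637246 -0.59302091  0.2048994 ] [-3.10049154e+00 -5.00055618e-01  3.76852666e-04] [ 0.96496917 -0.36633261  0.46134322] 0.09423335221111746
```

View pics/scene0.png

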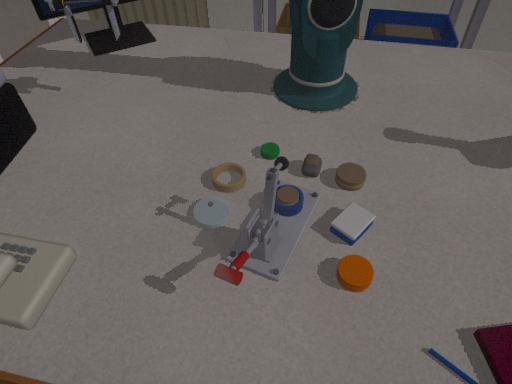

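View pics/top0.png

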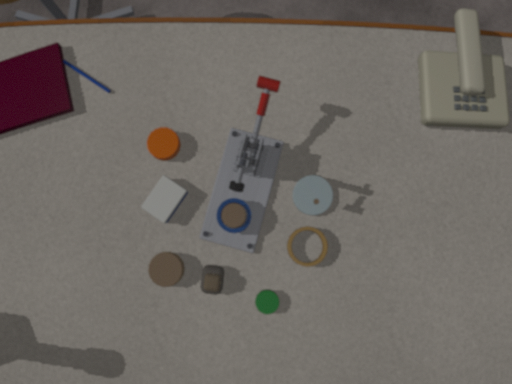

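The scene view shows the press in the middle, with its red bar at about (229,273). In the top view the bar is at about (268,84), the rim at (234,215) and the plate spans (235,132) to (252,250). I'll enlarge the top view next.

Run:
```python
import cv2
i=cv2.imread("pics/top0.png")[65:260,180:350]; cv2.imwrite("pics/c1.png",cv2.resize(i,None,fx=3,fy=3,interpolation=cv2.INTER_CUBIC))
```

```text
(no output)
```

View pics/c1.png

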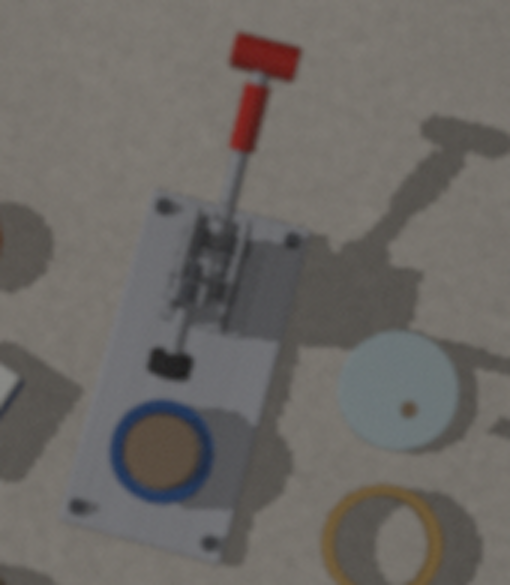

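The crop shows, in crop pixels, the plate corners at (153,188), (311,232), (64,520) and (222,563). The rim centre is at (162,452) and the bar is centred at (266,57). Next I fit the press pose.

```bash
cat > h.py <<'E'
import numpy as np, cv2
from scipy.optimize import least_squares
from scipy.spatial.transform import Rotation as Ro
from cell import r
def proj(d,X):
    K=np.array([[d["fx"],0,d["cx"]],[0,d["fy"],d["cy"]],[0,0,1]])
    return cv2.projectPoints(np.array(X,float),cv2.Rodrigues(np.array(d["R"]))[0],np.array(d["t"],float),K,np.array([d["k1"],0,0,0]))[0][:,0]
def P2W(p,X): # press pose (x,y,yaw)
    c,s=np.cos(p[2]),np.sin(p[2]); return np.array(X)@np.array([[c,s,0],[-s,c,0],[0,0,1]])+[p[0],p[1],0]
def bar(q): return np.array([-.085-.125*np.sin(1.21-q),0,.067+.125*np.cos(1.21-q)])
E
python3 - <<'E'
from h import *
d=r.get_image("top"); e=r.get_image("scene")
X=[[-.125,-.06,.012],[-.125,.06,.012],[.125,-.06,.012],[.125,.06,.012],[.06,0,.04],bar(0)]
u=np.array([[153,188],[311,232],[64,520],[222,563],[162,452],[266,57]])/3+[180,65]-1/3
v=np.array([[229,273],[289,199.]])
f=lambda p:(proj(d,P2W(p,X))-u).ravel()
s=least_squares(f,[.5,-.2,np.pi-.2]); print(s.x,np.degrees(s.x[2]),s.fun.reshape(-1,2).round(2))
print("scene pred bar,rim",proj(e,P2W(s.x,[bar(0),[.06,0,.04]])).round(1),"mine",v)
for q in(0,1.21): print("bar",q,P2W(s.x,[bar(q)]).round(4))
print("by", [(n, ) for n in ()])
print(Ro.from_rotvec(r.read_state()["eef_rot"]).as_matrix().round(3))
print("press y",[-np.sin(s.x[2]),np.cos(s.x[2])])
E
```

```text
[ 0.58448317 -0.02787663  2.90237043] 166.2935763178948 [[ 0.05 -0.45]
 [ 0.78 -1.21]
 [-1.73  0.44]
 [ 0.59  1.09]
 [ 0.57 -0.07]
 [-0.24  0.07]]
scene pred bar,rim [[228.9 274.5]
 [287.1 195.9]] mine [[229. 273.]
 [289. 199.]]
bar 0 [[ 0.7807 -0.0757  0.1111]]
bar 1.21 [[ 0.6671 -0.048   0.192 ]]
by []
[[ 0.949  0.314 -0.   ]
 [ 0.314 -0.949  0.001]
 [-0.    -0.001 -1.   ]]
press y [np.float64(-0.23694706922632122), np.float64(-0.9715225609243755)]
```

```bash
python3 -m pendant '[0,0,0,10.7, 0,0,0,10.7, 0,0,0,10.6, 28,-40,0,0, 28,-40,0,0, 28,-40,0,0, 28,-40,0,0, 28,-40,0,0]' 80 25; python3 -m pendant '[28,-40,0,0, 28,-40,0,0, 28,-40,0,0, 28,-40,0,0, 28,-40,0,0, 28,-40,0,0, 28,-40,0,0, 28,-40,0,0]'
cat > w.py <<'E'
from h import *
import sys
p=np.array([.5845,-.0279,2.9024])
def go(q,dz=-.019):
    s=r.read_state(); M=Ro.from_rotvec(s["eef_rot"]).as_matrix()
    t=P2W(p,[bar(q)])[0]+[0,0,dz]; d=M.T@(t-s["position"])*1e3
    y=P2W(p,[[0,1,0]])[0]-P2W(p,[[0,0,0]])[0]; yt=M.T@y
    print("clock",s["clock"],"shift",d.round(1),"turn",np.degrees(np.arctan2(-yt[0],yt[1])).round(2),"q7",s["q"][6],"ft",np.array(s["ft_force"]).round(1),"w",s["width"])
    x=s["position"]; 
    c,sn=np.cos(p[2]),np.sin(p[2]); dx=x[:2]-p[:2]; px=c*dx[0]+sn*dx[1]; py=-sn*dx[0]+c*dx[1]
    print("press xy grasp",px,py,x[2]-dz,"handle q~",1.21-np.arctan2(-.085-px,x[2]-dz-.067))
if __name__=="__main__": go(float(sys.argv[1]),float(sys.argv[2]) if len(sys.argv)>2 else -.019)
E
python3 w.py 0
```

```text
clock: 1.2
position: [0.3808, -0.4308, 0.2054]
eef_rot: [-3.119, 0.374, 0.0]
ft_force: [-0.2, -0.3, 0.5]
width: 0.08
gripper_force: 0.0
clock: 2.2
position: [0.6741, -0.173, 0.2053]
eef_rot: [-3.119, 0.374, 0.0]
ft_force: [-0.7, 0.3, -0.5]
width: 0.0803
gripper_force: 0.0
clock 2.2 shift [  80.6 -119.7  113.1] turn 0.02 q7 -1.650878656663786 ft [-0.7  0.3 -0.5] w 0.08033160484401816
press xy grasp -0.1214360878468016 0.11971127644807876 0.22425937736010268 handle q~ 0.982323115611295
```

```bash
python3 -m pendant '[28,-40,0,0, 28,-40,0,0, 22,-37,0,0, 0,0,0,0, 0,0,0,0]'; python3 w.py 0
python3 - <<'E'
from h import *
i=r.get_image("top")["img"][50:230,180:360]; j=r.get_image("scene")["img"][120:300,160:340]
cv2.imwrite("pics/c2.png",cv2.resize(np.hstack([i,j]),(800,400),interpolation=cv2.INTER_CUBIC))
E
```

```text
clock: 2.82
position: [0.7762, -0.0794, 0.205]
eef_rot: [3.119, -0.374, -0.001]
ft_force: [-0.5, -0.8, 0.1]
width: 0.0802
gripper_force: 0.0
clock 2.825 shift [  3.5  -4.7 112.8] turn 0.01 q7 -1.7975871373366412 ft [-0.5 -0.8  0.1] w 0.08018628947925474
press xy grasp -0.198488338703517 0.004622936903180282 0.22396434797218298 handle q~ 0.5839909591735777
```

View pics/c2.png

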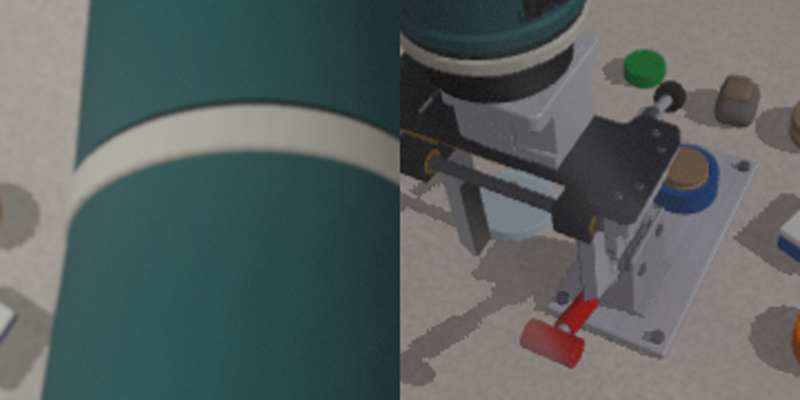

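The scene crop shows the gripper above the handle end with the bar still open and the fingers high above it. The top view is blocked by the arm.

```bash
python3 -m pendant '[0,0,20,0, 0,0,20,0, 0,0,20,0, 0,0,0,0]'; python3 w.py 0
```

```text
clock: 3.42
position: [0.7754, -0.0789, 0.1427]
eef_rot: [3.119, -0.374, -0.006]
ft_force: [0.4, 0.1, 0.1]
width: 0.0799
gripper_force: 0.0
clock 3.425 shift [ 4.6 -4.3 50.5] turn 0.03 q7 -1.8030025283813715 ft [0.4 0.1 0.1] w 0.07989255158219524
press xy grasp -0.19753110003082294 0.004285039878196686 0.16166468541277826 handle q~ 0.33858498592408925
```

```bash
python3 -m pendant '[4.5,-4.3,12,0, 0,0,18,0, 0,0,18,0, 0,0,2,0, 0,0,0,0]'; python3 w.py 0
python3 - <<'E'
from h import *
i=r.get_image("scene")["img"][200:310,190:310]
cv2.imwrite("pics/c3.png",cv2.resize(i,None,fx=5,fy=5,interpolation=cv2.INTER_CUBIC))
E
```

```text
clock: 4.05
position: [0.782, -0.0758, 0.0955]
eef_rot: [-3.119, 0.374, 0.0]
ft_force: [-0.2, -0.5, 0.4]
width: 0.0799
gripper_force: 0.0
clock 4.05 shift [-1.3  0.2  3.4] turn 0.02 q7 -1.811133510638571 ft [-0.2 -0.5  0.4] w 0.07991726651724053
press xy grasp -0.20324083920144034 -0.0002333187414888943 0.11451446883577235 handle q~ 0.021299400647699196
```

View pics/c3.png

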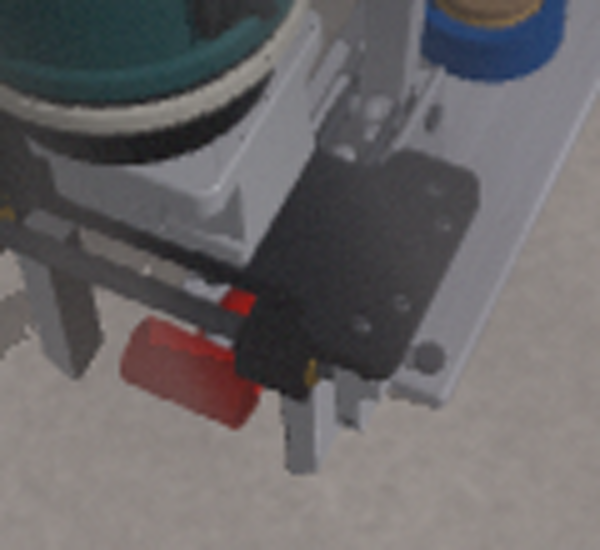

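The bar lies between the two fingers, which are at about (60,300) and (300,420) in the crop, so I'll close on it.

```bash
python3 -m pendant '[0,0,3,0, 0,0,0,0, 0,0,0,0, 0,0,0,0, 0,0,0,0]' 30 25; python3 w.py 0
python3 - <<'E'
from h import *
a=bar(0)
for q in (.1,.2,.3,.4,.5,.6,.7,.8,.9,1.,1.1,1.21,1.23):
    b=bar(q); print(q,((b-a)*[-1e3,0,-1e3]).round(1)); a=b
E
```

```text
clock: 4.72
position: [0.7819, -0.0761, 0.0925]
eef_rot: [3.119, -0.375, -0.0]
ft_force: [-1.4, -1.2, 1.1]
width: 0.044
gripper_force: 25.0
clock 4.725 shift [-1.3 -0.1  0.4] turn 0.01 q7 -1.811445119561126 ft [-1.4 -1.2  1.1] w 0.043963642354632015
press xy grasp -0.20321912351113838 5.48918375554569e-05 0.11154917796290455 handle q~ -0.0004173085223160289
0.1 [ -5.    0.  -11.5]
0.2 [ -6.1   0.  -10.9]
0.3 [ -7.2   0.  -10.2]
0.4 [-8.2  0.  -9.5]
0.5 [-9.1  0.  -8.6]
0.6 [-9.9  0.  -7.7]
0.7 [-10.6   0.   -6.6]
0.8 [-11.2   0.   -5.5]
0.9 [-11.7   0.   -4.4]
1.0 [-12.1   0.   -3.2]
1.1 [-12.3   0.   -2. ]
1.21 [-13.7   0.   -0.8]
1.23 [-2.5  0.   0. ]
```

```bash
python3 -m pendant '[-5,0,-11.5,0, -6,0,-11,0, -7.2,0,-10.2,0, -8.2,0,-9.5,0, -9.1,0,-8.6,0, -9.9,0,-7.7,0, 0,0,0,0]'; python3 w.py 0.6
```

```text
clock: 5.6
position: [0.737, -0.0648, 0.1522]
eef_rot: [3.119, -0.374, 0.0]
ft_force: [-1.2, -2.1, -2.5]
width: 0.044
gripper_force: 25.0
clock 5.6 shift [-0.3  0.2  1.7] turn 0.03 q7 -1.8226501905334889 ft [-1.2 -2.1 -2.5] w 0.04404368289308509
press xy grasp -0.15692629541939218 -0.00023898545064910542 0.17117457688121077 handle q~ 0.6057189966421157
```

```bash
python3 -m pendant '[-10.6,0,-6,0, -11.2,0,-5.5,0, -11.7,0,-4.4,0, -12.1,0,-3.2,0, -12.3,0,-2,0, -13.7,0,-0.8,0, -2,0,0,0, 0,0,0,0]';python3 w.py 1.21; python3 -m pendant '[0,0,0,0, 0,0,0,0]';  python3 w.py 1.21
```

```text
clock: 6.6
position: [0.6664, -0.0472, 0.1738]
eef_rot: [-3.119, 0.373, -0.002]
ft_force: [-1.1, -0.9, 9.7]
width: 0.0436
gripper_force: 25.0
clock 6.6 shift [0.8 0.7 0.8] turn 0.05 q7 -1.8452651946404286 ft [-1.1 -0.9  9.7] w 0.0436491234777006
press xy grasp -0.0841618235092691 -0.0006529267316225905 0.19280743664036268 handle q~ 1.2166622777793727
clock: 6.85
position: [0.6666, -0.0473, 0.1738]
eef_rot: [-3.119, 0.373, -0.002]
ft_force: [-0.7, -0.5, 11.0]
width: 0.0438
gripper_force: 25.0
clock 6.85 shift [0.6 0.7 0.8] turn 0.05 q7 -1.845275773804281 ft [-0.7 -0.5 11. ] w 0.043769007960526504
press xy grasp -0.08437820733350515 -0.0006520841316239347 0.19280343891270388 handle q~ 1.2149425326420313
```

```bash
python3 -m pendant '[0,0,0,0, 0,0,0,0, 0,0,0,0, 0,0,0,0, 0,0,0,0, 0,0,0,0, 0,0,0,0, 0,0,0,0]' 66; python3 -m pendant '[0,0,0,0, 0,0,0,0, 0,0,0,0, 0,0,0,0]'; python3 w.py 1.21
python3 - <<'E'
from h import *
i=r.get_image("scene")["img"][140:300,180:340]
cv2.imwrite("pics/c4.png",cv2.resize(i,(600,600),interpolation=cv2.INTER_CUBIC))
E
```

```text
clock: 7.85
position: [0.6663, -0.0476, 0.1728]
eef_rot: [-3.119, 0.374, 0.0]
ft_force: [0.5, -0.0, -0.2]
width: 0.0662
gripper_force: 0.0
clock: 8.35
position: [0.6663, -0.0476, 0.1728]
eef_rot: [-3.119, 0.374, 0.0]
ft_force: [-0.5, -0.6, -0.2]
width: 0.066
gripper_force: 0.0
clock 8.35 shift [ 0.8  0.2 -0.2] turn 0.03 q7 -1.8453236905519794 ft [-0.5 -0.6 -0.2] w 0.06595285857337921
press xy grasp -0.08415771057320723 -0.00023420566906085655 0.19181190163723671 handle q~ 1.2167483679810955
```

View pics/c4.png

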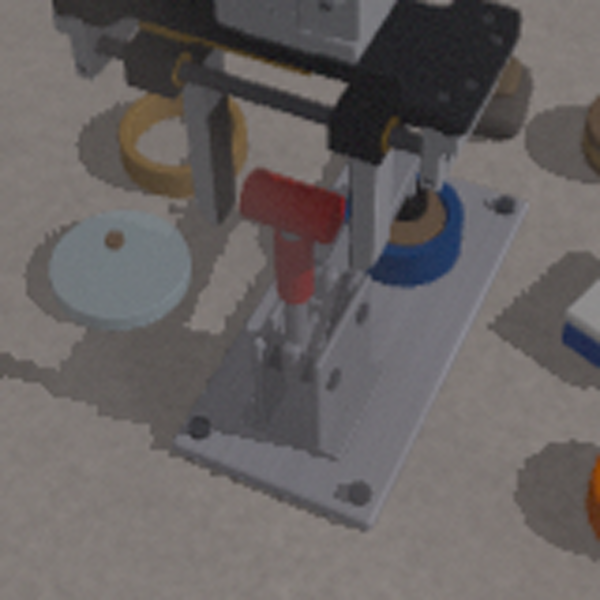

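The handle at (290,210) stands upright, the black foot at (415,205) is on the stone, and the fingers are clear of the bar. Next I regrip and swing it back.

```bash
python3 -m pendant '[0,0,0,0, 0,0,0,0, 0,0,0,0, 0,0,0,0, 0,0,0,0]' 30 25; python3 -m pendant '[7,0,0.2,0, 8,0,0.8,0, 12.3,0,2,0, 12.1,0,3.2,0, 11.7,0,4.4,0, 11.2,0,5.5,0, 10.6,0,6.6,0, 0,0,0,0]'; python3 w.py 0.6
```

```text
clock: 9.02
position: [0.6664, -0.0473, 0.1728]
eef_rot: [-3.119, 0.374, -0.0]
ft_force: [0.7, 3.9, -1.7]
width: 0.044
gripper_force: 25.0
clock: 10.02
position: [0.7386, -0.0653, 0.1496]
eef_rot: [3.119, -0.374, 0.002]
ft_force: [0.9, 2.5, 5.4]
width: 0.0436
gripper_force: 25.0
clock 10.025 shift [-2.   0.2 -0.9] turn 0.02 q7 -1.8226662692441944 ft [0.9 2.5 5.4] w 0.043550780576050996
press xy grasp -0.15859266087990012 -0.00017749845703057127 0.16858993410072212 handle q~ 0.5830793096764719
```

```bash
python3 -m pendant '[8,0,6.8,0, 9.1,0,8.6,0, 8.2,0,9.5,0, 7.2,0,10.2,0, 6.1,0,10.9,0, 5,0,11.2,0, 0,0,0,0, 0,0,0,0]'; python3 w.py 0
```

```text
clock: 11.02
position: [0.7806, -0.0758, 0.0927]
eef_rot: [3.119, -0.374, 0.002]
ft_force: [1.0, 1.6, 8.9]
width: 0.0437
gripper_force: 25.0
clock 11.025 shift [ 0.1 -0.1  0.6] turn 0.01 q7 -1.8121874287746707 ft [1.  1.6 8.9] w 0.0436731057789645
press xy grasp -0.20182117441533043 9.961699540872448e-05 0.1117111039040259 handle q~ 0.004735061732667578
```

Fully open and against its stop, so I release and retreat upward. I then back off so the camera can see the press.

```bash
python3 -m pendant '[0,0,0,0, 0,0,0,0, 0,0,0,0, 0,0,-10,0, 0,0,-20,0, 0,0,-30,0, 0,0,-30,0, 0,0,-30,0]' 80; python3 -m pendant '[-20,40,0,0, -28,40,0,0, -28,40,0,0, -28,40,0,0, -28,40,0,0, -28,40,0,0, -28,40,0,0, 0,0,0,0]';python3 -m pendant '[-28,40,0,0, -28,40,0,0, -28,40,0,0, -28,40,0,0, 0,0,0,0, 0,0,0,0]'
python3 - <<'E'
from h import *
i=r.get_image("top")["img"][65:260,180:350]; j=r.get_image("scene")["img"][130:300,180:350]
cv2.imwrite("pics/c5.png",np.hstack([cv2.resize(i,(400,459),interpolation=2),cv2.resize(j,(400,459),interpolation=2)]))
E
```

```text
clock: 12.02
position: [0.7797, -0.0752, 0.2159]
eef_rot: [-3.119, 0.374, -0.002]
ft_force: [0.3, 0.3, -0.6]
width: 0.0803
gripper_force: 0.0
clock: 13.02
position: [0.5283, -0.3062, 0.2149]
eef_rot: [3.116, -0.382, 0.002]
ft_force: [-0.1, 0.1, 0.1]
width: 0.0798
gripper_force: 0.0
clock: 13.78
position: [0.3852, -0.4312, 0.2138]
eef_rot: [3.119, -0.373, 0.002]
ft_force: [0.1, -0.2, -0.6]
width: 0.08
gripper_force: 0.0
```

View pics/c5.png

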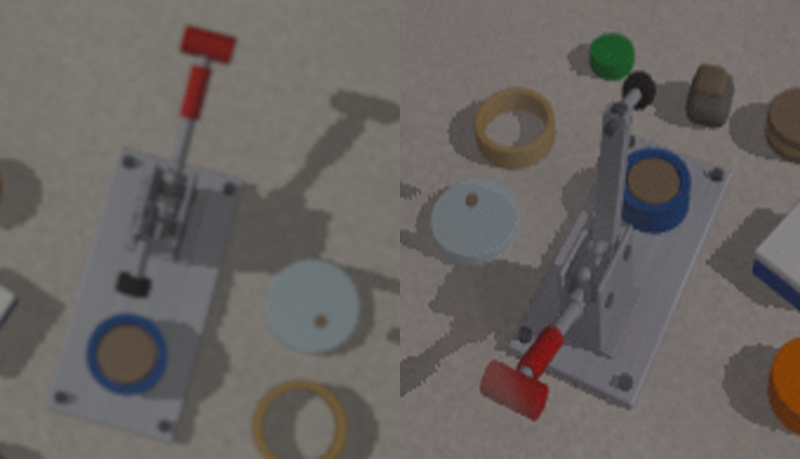

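The clamp is fully open, with its bar at (208,44) in the top view. The stone at (652,180) in the scene view is centred and flush, the bystanders have not moved, and the gripper is clear. I'll hand it in.

```bash
python3 -c "
from cell import r
print(r.close_job())"
```

```text
the job is handed in; nothing more can be done
None
```

I handed the job in at about 14 s: the clamp locked and held itself for over a second with the gripper released, the handle is back fully open, the last picture shows the stone flush, and the gripper is clear; the judge returned no verdict.

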